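Hook out a parts tray from under a bench riser

TASK

The parts tray has been pushed so far under the bench riser that its pull eye is out of reach. Pick up the hooked rod, reach it in under the overhanging deck, catch the eye and pull the tray all the way out to its stop; touch the tray only with the rod, never with the gripper. Then unhook the rod and lay it down on the bench well clear of the eye, leaving the other things on the bench where they are.

Things in the scene. Friction and masses are not known exactly. Their poses are not given: they have to be found in the camera images.
- riser: Fixed bench riser: grey deck on plywood cheeks, power supply on top. Origin at bench level; its -x is the front (mouth of the tray bay), y its width, z up; the front looks roughly to world -y. Side cheeks (outer faces y = +-120 mm) begin only at x = -55, so the deck in front of that is a bare overhang, open at the front and both sides. Power supply: x > -20, to 230 mm high.
- deck_edge (a point): Middle of the front edge of the riser's deck, on its top face: riser x = -140, y = 0, 130 mm above the bench. The deck is 15 mm thick (underside 115 mm above the bench), 240 mm wide and reaches back to x = +160.
- tray (a joint): Slide of the steel parts tray, m: 0 = fully in, 0.140 = out against its end stop; starts at 0 to 0.012. It moves along the riser's -x and stays where it is left; friction 2 to 3 N, light damping. Tray 180 mm wide, 210 mm long, 14 to 90 mm above the bench; fully in, its front face is at riser x = -55 mm.
- eye (a point): Middle of the upright bar of the tray's pull eye, 56 mm above the bench; riser y = 0, x = -91 mm with the tray in (49 mm behind the deck edge); moves with the tray. Eye: upright loop of 8 mm round steel in the plane y = 0, its arms (centres 28 and 84 mm high) joining bar to tray face. Opening, entered along y: 32 mm from bar to tray face, 48 mm high.
- hook_rod: Loose hooked rod, 205 mm, 0.1 to 0.2 kg, flat on the bench. Origin: centre of the underside of its black handle; x along the rod to the hook, z up. Handle 100 (x +-50) x 24 wide x 30 mm high. Steel shaft 9 mm thick, 15 mm above the underside, to x = 150, there bent square to -y: level hook arm 9 mm thick, end at y = -40. Usable in the attitude in which it lies.
- hook_tip (a point): Point on the hook arm of the rod, at x = 150, y = -22, z = 15 mm in the rod's frame.
- dish: Bystander: open aluminium dish 90 x 100 x 40 mm high, origin under its centre. Leave alone.
- jar: Bystander: jar 64 mm in diameter, 90 mm high, origin under its centre. Leave alone.
- driver: Bystander: screwdriver 190 mm long lying on the bench. Leave alone.
- driver_rack: Bystander: black rack with six upright screwdrivers, 70 x 150 x 155 mm high, origin under its centre. Leave alone.
Things that resemble listed ones, but are neither listed nor needed, are in the scene too. There is more than one size of the hook_rod; the one meant has the size given above.

How it is judged:
On the way, in this order (a step that is already met when the one before it is completed fails the run):
1. the hook is in the eye under the deck (distance between hook_tip and eye below 0.035 m and value of joint tray below 0.03 m), for 0.1 s.
2. the tray is pulled out to its stop (value of joint tray above 0.125 m), for 0.2 s.
At the end, for the whole second after the job is handed in: The tray is out by at least 115 mm (having reached at least 125 mm of its 140 mm), and the hooked rod lies at rest on the bench (its origin below 35 mm, hook point below 60 mm), not touching the tray, its hook more than 45 mm from the eye (value of joint tray above 0.115 m and distance between hook_tip and eye above 0.045 m and height (world z) of hook_rod between -0.005 and 0.035 m and height (world z) of hook_tip below 0.06 m and contact force between hook_rod and tray below 0.2 N and linear speed of hook_rod below 0.02 m/s).
It fails at once if the gripper or arm touches the tray (contact force between the arm and tray above 1 N).
It fails at once if the gripper touches the tray (contact force between the fingers and tray above 1 N).
It fails at once if another thing on the bench is shifted by more than 30 mm (distance of any of dish, jar, driver, driver_rack from where it was at the start of the episode above 0.03 m).
It also fails if it takes over 51 s, if anything falls off the work surface, if the arm or the gripper's body presses on something with over 40 N, if the wrist force passes 120 N, or if a joint passes its speed limit or range.

ROBOT

A 6-joint arm with a two-finger parallel gripper is mounted at the origin on the work surface. World frame = base frame: x ahead of the robot, y to its left, z up, the work surface at z = 0. Lengths are in m, angles in rad, forces in N, time in s.
With the tool pointing down it reaches from about 0.35 to 0.975 m from the base axis. Payload 4.9 kg.
Tool frame: the origin (TCP) lies midway between the tips of the shut fingers; the grasp point (between the pads) lies 19 mm behind it; z points along the fingers, y is the direction in which the jaws open and shut (so a half turn about z gives the same grasp; the last joint's range is limited). The gripper opens to 85 mm and grips with 20 to 120 N. Pads are 22 mm wide; open, the fingers measure 114 mm over their backs; the gripper's body (76 mm by 85 mm) begins 54 mm behind the grasp point. The pads swing forward as they close: fully open they stand 13 mm farther back than shut.
Start: joints at [1.201, 0.053, 1.613, -0, 1.476, -0.119], TCP at [0.155, 0.605, 0.231] pointing down, gripper open.
Joint ranges: [-3.01, 3.01], [-1.01, 2.22], [0.06, 2.58], [-1.02, 4.17], [0.09, 2.62], [-3.14, 3.14]. Speed limits (rad/s): [2.57, 2.57, 3.14, 3.14, 3.14, 3.14].

INTERFACE

Orientations are given as a unit quaternion [w, x, y, z].
In Python, from plant import manip, cams gives the robot as it stands.
- The arm moves only by the tool jog_arm, never from a script. Its argument "targets" is a list of rows, each a list of 4 numbers: the shift along the tool's x, y, z in m, then the turn about the tool's z in degrees. A call has 1 to 5 rows; each row is the pose to reach, as a shift and turn from the pose commanded when the call began, along the tool's axes at that moment; what a row does not reach only later rows make up. A row lasts 1/12 s, in which the tool goes at most 41.7 mm and 7.16 degrees, less where a joint would pass 70% of its speed; a pose out of reach is approached as far as the arm can. A call with a gripper value outside its range is refused whole. "fingers" is the opening, from 0 (shut) to 1 (fully open), set as the call begins (left out, the last holds). The fingers move at their own pace and stop on an object; the grip force is fixed at half the most. Time passes only in rows, so rows that repeat a pose let the fingers close. It gives the time, the measured TCP pose, the force and the opening at its end, in the units of the state.
- manip.state(): the state, without advancing time (a new reading comes with each control period).
- cams.grab_frame(name): name is "side" or "top"; returns the picture (420x560x3 uint8, red, green, blue); there is no depth.
- cams.get_calibration(name): a dict with "camera_matrix" (3x3 intrinsics, pixels), "cam_to_world" (4x4, takes a point from camera to world coordinates). Camera axes: x right, y up, looking along -z (the intrinsics and any distortion apply to the point x, -y, -z); pixel columns grow to the right and rows downward; lengths in m; the calibration is good to about 2 mm. A picture is of the moment at which its call begins. get_calibration takes no time and is no camera call.
- manip.job_done(): hands the job in, once; it reports no verdict.
The state is a dict: "time": time; "joint_pos": joint angles; "joint_vel": joint speeds; "joint_efforts": joint torques, N m; "tool_pos": TCP position; "tool_rot": TCP orientation; "contact_force": force on the tool from outside, world axes, zero at the start; "ft_torque": the same for the moment, N m; "gripper_width": opening from 0.0 (shut) to 1.0 (fully open).
Only numpy, scipy, OpenCV 4.12 (cv2) and the standard library are available. Lean on these libraries where they do the work, as an engineer would, in place of code of your own. Each camera call takes 0.05 s, during which the arm holds its last target. There are 200 camera calls.

## Working session

There is one attempt and no reset: what is moved stays moved. The work goes in short steps, Python scripts to look and compute and a tool call to move; the robot and the scene stay as the last step left them, time stands still between calls to the robot, and variables do not carry over. Pictures are saved under pics/ and viewed, about 8 in all and at most 12, crops included, and the job is handed in when it is done.

Besides the shell and the picture viewer there is one more tool, called as a command line: name --pt "numbers of a row" for each row, then --argument value for the rest. jog_arm: Moves the arm, as the interface text tells. Its arguments: {"type":"object","properties":{"targets":{"type":"array"},"fingers":{"type":"number"}},"required":["targets"]}

```bash
mkdir -p pics
cat > h.py <<'E'
import numpy as np, cv2
from plant import manip, cams
def snap(n,f):
    im=cams.grab_frame(n); cv2.imwrite(f'pics/{f}.png',im[:,:,::-1]); return im
def ray(n,u,v):
    c=cams.get_calibration(n);K=np.array(c['camera_matrix']);T=np.array(c['cam_to_world'])
    d=np.linalg.solve(K,[u,v,1]);d=T[:3,:3]@[d[0],-d[1],-d[2]];return T[:3,3],d
def onz(n,u,v,z):
    o,d=ray(n,u,v);return o+d*(z-o[2])/d[2]
def tri(u1,v1,u2,v2,a='top',b='side'):
    o,d=ray(a,u1,v1);p,e=ray(b,u2,v2)
    s=np.linalg.lstsq(np.c_[d,-e],p-o,rcond=None)[0];A=o+d*s[0];B=p+e*s[1]
    return (A+B)/2,np.linalg.norm(A-B)
def proj(n,P):
    c=cams.get_calibration(n);T=np.linalg.inv(np.array(c['cam_to_world']));p=T[:3,:3]@P+T[:3,3]
    q=np.array(c['camera_matrix'])@[p[0],-p[1],-p[2]];return q[:2]/q[2]
E
python3 - <<'E'
from h import *
np.set_printoptions(precision=3,suppress=True)
snap('top','top0');snap('side','side0')
for n in('top','side'):
    c=cams.get_calibration(n);print(c)
print(manip.state())
E
```

```text
{'camera_matrix': array([[460.816,   0.   , 269.651],
       [  0.   , 460.816, 199.108],
       [  0.   ,   0.   ,   1.   ]]), 'cam_to_world': array([[ 0.005,  0.998, -0.066,  0.426],
       [-1.   ,  0.004, -0.003, -0.031],
       [-0.002,  0.066,  0.998,  1.237],
       [ 0.   ,  0.   ,  0.   ,  1.   ]])}
{'camera_matrix': array([[495.42 ,   0.   , 289.854],
       [  0.   , 495.42 , 211.768],
       [  0.   ,   0.   ,   1.   ]]), 'cam_to_world': array([[ 0.952, -0.238,  0.19 ,  0.737],
       [ 0.304,  0.777, -0.551, -0.818],
       [-0.017,  0.582,  0.813,  1.252],
       [ 0.   ,  0.   ,  0.   ,  1.   ]])}
{'time': 0.1, 'joint_pos': array([ 1.201,  0.053,  1.614,  0.   ,  1.476, -0.119]), 'joint_vel': array([-0.001, -0.002, -0.002, -0.001,  0.001,  0.001]), 'joint_efforts': array([  0.   , -39.491, -37.136,  -0.   ,   0.004,   0.   ]), 'tool_pos': array([0.155, 0.605, 0.23 ]), 'tool_rot': array([-0.   ,  0.125,  0.992, -0.001]), 'contact_force': array([0.558, 0.364, 0.366]), 'ft_torque': array([ 0.064, -0.065, -0.054]), 'gripper_width': 1.002841874093817}
```

View pics/top0.png

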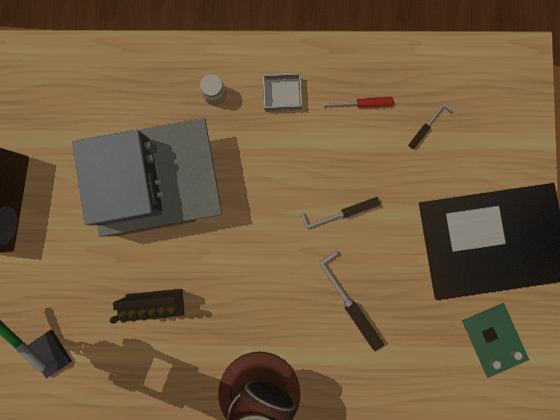

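View pics/side0.png

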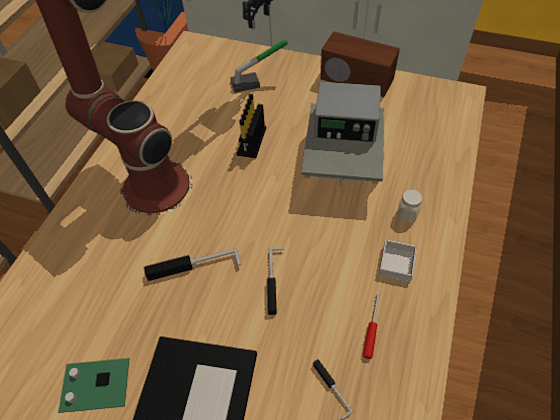

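Rod candidates in the top view are the large one (350,300), the middle one (340,212) and the small one (432,127). At about 372 px/m their lengths come to roughly 270, 205 and 140 mm, so the middle one is the rod meant. I'll check that in a close crop.

Run:
```python
from h import *
a=cv2.imread('pics/top0.png')[105:245,195:395];b=cv2.imread('pics/side0.png')[150:325,240:400]
a=cv2.resize(a,None,fx=4,fy=4,interpolation=2);cv2.imwrite('pics/ca.png',a)
b=cv2.resize(b,None,fx=3.4,fy=3.4,interpolation=2);b=cv2.convertScaleAbs(b,alpha=1.6);cv2.imwrite('pics/cb.png',b)
```

```text
(no output)
```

View pics/ca.png

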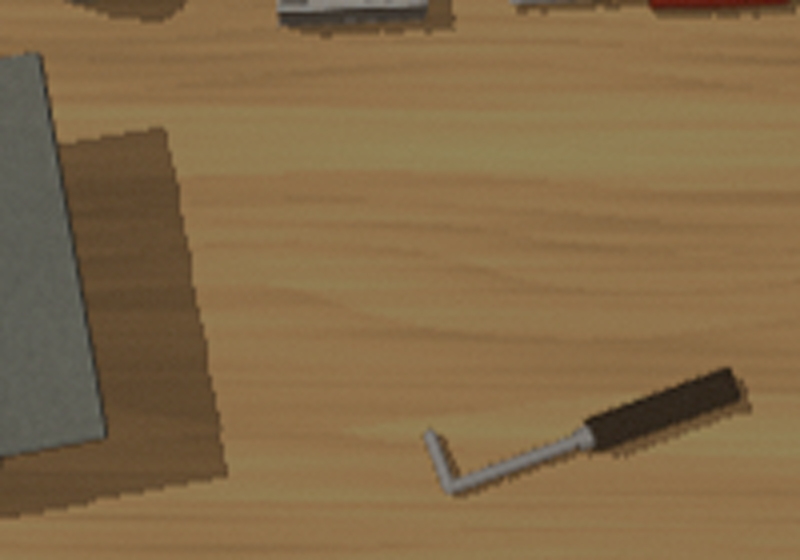

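View pics/cb.png

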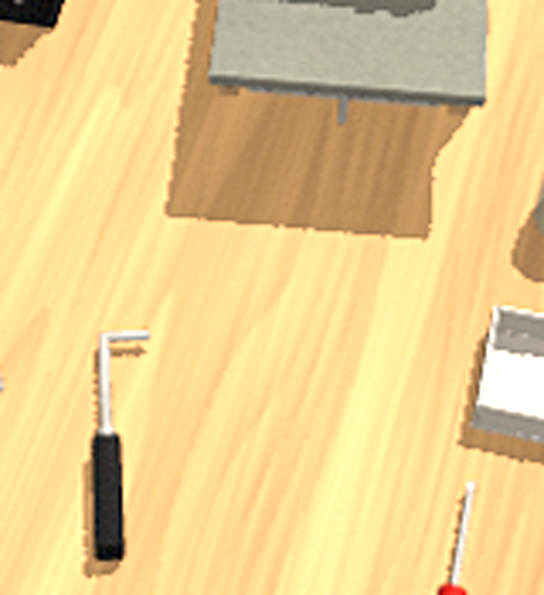

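The crops confirm the middle rod. In full-frame pixels:
- **Rod (top):** handle end at (379,201), corner at (308,227), hook tip at (302,213).
- **Deck (top):** front corners at (205,118) and (221,214).
- **Eye (side):** the bar hangs visible below the deck edge, with its lower end at (341,186).

```bash
cat > m.py <<'E'
from h import *
np.set_printoptions(precision=4,suppress=True)
# deck: right=far(world +x) corner, left
R=onz('top',205.2,118.2,.13);L=onz('top',221.3,214.2,.13)
R2=onz('side',240+485/3.4,150+99/3.4,.13);L2=onz('side',240+210/3.4,150+78/3.4,.13)
print('corners',R,L,R2,L2,np.linalg.norm(R-L),np.linalg.norm(R2-L2))
E0=(R+L)/2; y=(L-R)/np.linalg.norm(L-R); x=np.array([y[1],-y[0],0])
print('edge',E0,(R2+L2)/2,'rx',x,np.degrees(np.arctan2(x[1],x[0])))
O=E0+.14*x;O[2]=0
o,d=ray('side',240+343/3.4,150+122/3.4)
s=-((o-O)@y)/(d@y);P=o+d*s;print('bar low end riser x,z',(P-O)@x,P[2])
for z in(.024,.028):
  P=onz('side',240+343/3.4,150+122/3.4,z);print((P-O)@x,(P-O)@y)
E
cat >> m.py <<'E'
im=cv2.imread('pics/top0.png');roi=im[190:230,330:390];m=(roi.max(2)<62).astype('uint8')
cn=max(cv2.findContours(m,0,1)[0],key=cv2.contourArea);(c,w,a)=cv2.minAreaRect(cn);print('handle px',c[0]+330,c[1]+190,w,a)
H=onz('top',c[0]+330,c[1]+190,.03);C=onz('top',308,226.8,.015);T=onz('top',302.2,212.8,.015)
B=onz('top',379.2,201.2,.03)
print('H',H,'C',C,'T',T,'B',B,np.linalg.norm((C-H)[:2]),np.linalg.norm((T-C)[:2]))
v=(C-H)[:2];print('rod yaw',np.degrees(np.arctan2(v[1],v[0])))
print('side corner', onz('side',240+104/3.4,150+337/3.4,.015), onz('side',240+107/3.4,150+497/3.4,.025))
E
python3 m.py
```

```text
corners [0.6959 0.1294 0.13  ] [0.4622 0.0874 0.13  ] [0.6973 0.1324 0.13  ] [0.4653 0.0863 0.13  ] 0.23743287084322692 0.2365659491329129
edge [0.5791 0.1084 0.13  ] [0.5813 0.1093 0.13  ] rx [-0.1766  0.9843  0.    ] 100.16954208073966
bar low end riser x,z -0.3436647715231994 0.3373603610685819
-0.09144450127091691 -0.00288216375288715
-0.09466405679341107 -0.0028453733465567
handle px 360.64598083496094 206.90145874023438 (8.287269592285156, 37.848045349121094) 70.01689147949219
H [ 0.4863 -0.2669  0.03  ] C [ 0.4337 -0.1301  0.015 ] T [ 0.4707 -0.1147  0.015 ] B [ 0.5015 -0.3156  0.03  ] 0.14653226461519753 0.04004334551546349
rod yaw 111.03017406500558
side corner [ 0.4347 -0.1243  0.015 ] [ 0.4881 -0.2703  0.025 ]
```

Rod origin is about (0.487, -0.268) with yaw 110.5°, and the corner-to-handle distance of 150 mm checks out. Riser x axis has yaw about 100.6° and the deck edge is at (0.580, 0.109). The tray is about 2 mm out. I'm moving to the rod on the base side of the riser.

jog_arm --pt "-0.023 -0.033 -0.01 0" --pt "-0.046 -0.065 -0.02 0" --pt "-0.069 -0.098 -0.03 0" --pt "-0.092 -0.13 -0.04 0" --pt "-0.115 -0.163 -0.05 0" --fingers 1

```text
time: 0.52
tool_pos: [0.2261, 0.4172, 0.281]
tool_rot: [-0.0, 0.125, 0.992, -0.001]
contact_force: [1.4, 0.4, 0.8]
gripper_width: 1.0
```

jog_arm --pt "-0.023 -0.033 0 0" --pt "-0.046 -0.065 0 0" --pt "-0.069 -0.098 0 0" --pt "-0.092 -0.13 0 0" --pt "-0.115 -0.163 0 0"

```text
time: 0.93
tool_pos: [0.2969, 0.2309, 0.2809]
tool_rot: [0.0, 0.125, 0.992, 0.0]
contact_force: [1.6, 0.2, 0.2]
gripper_width: 1.0
```

jog_arm --pt "-0.023 -0.033 0 0" --pt "-0.046 -0.065 0 0" --pt "-0.069 -0.098 0 0" --pt "-0.092 -0.13 0 0" --pt "-0.115 -0.163 0 0"

```text
time: 1.35
tool_pos: [0.3679, 0.0442, 0.2811]
tool_rot: [0.0, 0.125, 0.992, 0.0]
contact_force: [0.5, 0.3, -0.3]
gripper_width: 0.998
```

jog_arm --pt "-0.023 -0.033 0 7" --pt "-0.046 -0.065 0 14" --pt "-0.069 -0.098 0 21" --pt "-0.092 -0.13 0 28" --pt "-0.115 -0.163 0 35"

```text
time: 1.77
tool_pos: [0.4389, -0.1424, 0.2809]
tool_rot: [-0.0, 0.421, 0.907, 0.0]
contact_force: [-0.1, 1.4, 0.1]
gripper_width: 1.001
```

```bash
cat >> h.py <<'E'
from scipy.spatial.transform import Rotation as Ro
def shift(P,rodyaw=None):
    s=manip.state();q=s['tool_rot'];M=Ro.from_quat([q[1],q[2],q[3],q[0]]).as_matrix()
    d=M.T@(np.array(P)-s['tool_pos']);ty=np.degrees(np.arctan2(M[1,1],M[0,1]))
    print('shift',d.round(4),'tool y yaw',ty.round(2),'pos',s['tool_pos'].round(4))
    if rodyaw is not None: print('turn',-(((rodyaw-90-ty)+90)%180-90))
E
python3 -c "
from h import *
shift([.4885,-.2725,.10],110.5)"
```

```text
shift [-0.1314 -0.0462  0.1808] tool y yaw 40.24 pos [ 0.4389 -0.1424  0.2809]
turn 19.735207882373658
```

jog_arm --pt "-0.026 -0.009 0.03 6" --pt "-0.053 -0.018 0.06 12" --pt "-0.079 -0.028 0.09 18" --pt "-0.105 -0.037 0.12 19.7" --pt "-0.1314 -0.0462 0.14 19.7"

```text
time: 2.18
tool_pos: [0.488, -0.2704, 0.1371]
tool_rot: [-0.002, 0.568, 0.823, 0.0]
contact_force: [0.7, 1.1, 0.4]
gripper_width: 1.003
```

```bash
python3 -c "
from h import *
shift([.4885,-.2725,.006],110.5)
a=snap('top','t1');b=snap('side','s1')
c=np.hstack([a[120:280,280:440],b[200:360,190:350]]);cv2.imwrite('pics/c1.png',cv2.resize(c,None,fx=2.5,fy=2.5,interpolation=2)[:,:,::-1])"
```

```text
shift [-2.700e-03  1.000e-04  1.311e-01] tool y yaw 20.84 pos [ 0.488  -0.2704  0.1371]
turn 0.33970956597867996
```

View pics/c1.png

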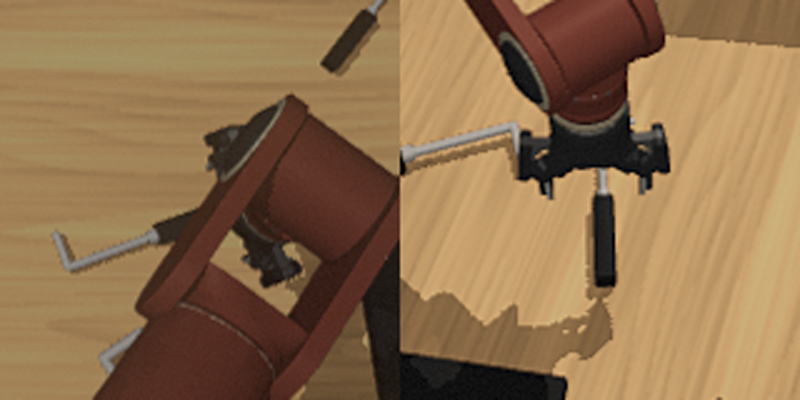

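The jaws straddle the middle rod's handle in both views: (175,230) in the crop's top view, (605,240) in its side view. Nothing else is near the fingers, so I'm descending.

jog_arm --pt "-0.002 0 0.035 0.3" --pt "-0.002 0 0.07 0.3" --pt "-0.002 0 0.1 0.3" --pt "-0.002 0 0.12 0.3" --pt "-0.002 0 0.128 0.3"

```text
time: 2.7
tool_pos: [0.4879, -0.2698, 0.0101]
tool_rot: [-0.003, 0.569, 0.822, 0.0]
contact_force: [-1.3, 0.4, -0.2]
gripper_width: 1.0
```

jog_arm --pt "0 0 0 0" --pt "0 0 0 0" --pt "0 0 0 0" --pt "0 0 0 0" --pt "0 0 0 0" --fingers 0

```text
time: 3.12
tool_pos: [0.4912, -0.2728, 0.0152]
tool_rot: [0.002, 0.569, 0.822, -0.0]
contact_force: [1.6, 0.9, -0.0]
gripper_width: 0.303
```

jog_arm --pt "0 0 0 0" --pt "0 0 0 0" --pt "0 0 0 0" --pt "0 0 0 0" --pt "0 0 0 0"

```text
time: 3.53
tool_pos: [0.4915, -0.2731, 0.0155]
tool_rot: [0.002, 0.569, 0.822, -0.0]
contact_force: [-0.5, 0.4, 7.4]
gripper_width: 0.262
```

jog_arm --pt "0 0 -0.01 0" --pt "0 0 -0.02 0" --pt "0 0 -0.03 0" --pt "0 0 -0.041 0" --pt "0 0 -0.041 0"

```text
time: 3.95
tool_pos: [0.4918, -0.2732, 0.0577]
tool_rot: [0.003, 0.569, 0.822, -0.0]
contact_force: [0.2, -1.0, -0.8]
gripper_width: 0.262
```

```bash
python3 -c "
from h import *
print(manip.state());shift([.4885,-.2725,.006],110.5)
a=snap('top','t2');b=snap('side','s2')
c=np.hstack([a[120:280,280:440],b[200:360,190:350]]);cv2.imwrite('pics/c2.png',cv2.resize(c,None,fx=2.5,fy=2.5,interpolation=2)[:,:,::-1])"
```

```text
{'time': 3.95, 'joint_pos': array([-6.39343897e-01,  7.49501076e-02,  1.89661675e+00,  2.52766995e-05,
        1.16478265e+00, -9.99465019e-01]), 'joint_vel': array([-0.00043349,  0.02244351,  0.01268094,  0.00044585, -0.0339586 ,
        0.00057927]), 'joint_efforts': array([ 1.26461252e-01, -3.52250540e+01, -3.08461010e+01,  2.33625399e-02,
        4.01105052e-01, -3.52731811e-03]), 'tool_pos': array([ 0.49176853, -0.27317136,  0.05765092]), 'tool_rot': array([ 2.62044562e-03,  5.69041846e-01,  8.22304387e-01, -7.75153583e-05]), 'contact_force': array([ 0.16432271, -0.99236049, -0.84523122]), 'ft_torque': array([-0.07890139, -0.07843312,  0.00302565]), 'gripper_width': 0.2622743622227155}
shift [ 0.002  -0.003   0.0516] tool y yaw 20.63 pos [ 0.4918 -0.2732  0.0577]
turn 0.13321160508404262
```

View pics/c2.png

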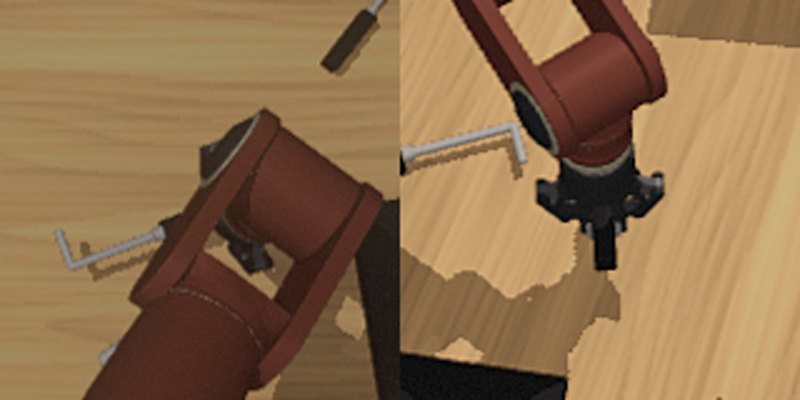

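The rod is held: the hook is raised, with its shadow separated at (85,245) in the crop. Next I'm measuring the hook relative to the TCP.

```bash
cat > w.py <<'E'
from h import *
np.set_printoptions(precision=4,suppress=True)
im=cv2.imread('pics/t2.png')[205:240,296:345].astype(int)
# steel: bright, low saturation
sat=im.max(2)-im.min(2);m=((sat<30)&(im.max(2)>90)).astype('uint8')
ys,xs=np.nonzero(m);print(len(xs));pts=np.c_[xs+296,ys+205]
for r in m: print(''.join('#' if k else '.' for k in r))
E
python3 w.py
```

```text
173
.................................................
.................................................
.................................................
.................................................
.................................................
...............................................##
..............................................###
.......##....................................####
......###..................................######
......####..............................#########
.......###...........................############
.......####.........................########.....
.......####.....................#########........
........###...................########...........
.........###................########.............
.........###.............########................
.........###...........#######...................
.........####......#########.....................
..........###....########........................
..........#############..........................
..........###########............................
...........######................................
............###..................................
.................................................
.................................................
.................................................
.................................................
.................................................
.................................................
.................................................
.................................................
.................................................
.................................................
.................................................
.................................................
```

```bash
cat > w.py <<'E'
from h import *
np.set_printoptions(precision=4,suppress=True)
z=.057
C=onz('top',308.2,226.1,z);S=onz('top',336.,209.95+.6,z);T=onz('top',303,212,z)
C2=onz('side',190+119/2.5,200+128/2.5,z)
v=C-S;print('C',C,'T',T,'S',S,'yaw',np.degrees(np.arctan2(v[1],v[0])),np.linalg.norm(T-C))
tcp=manip.state()['tool_pos'];u=C-tcp;print('TCP->C',np.linalg.norm(u[:2]),np.degrees(np.arctan2(u[1],u[0])))
E
python3 w.py
```

```text
C [ 0.4352 -0.1272  0.057 ] T [ 0.4712 -0.1139  0.057 ] S [ 0.4753 -0.1984  0.057 ] yaw 119.36979350758313 0.03835828543343623
TCP->C 0.1553596664486638 110.86915541373327
```

```bash
cat >> h.py <<'E'
YAW=100.6;E0=np.array([.580,.109])
rx=np.array([np.cos(np.radians(YAW)),np.sin(np.radians(YAW))]);ry=np.array([-rx[1],rx[0]]);O=E0+.14*rx
def R2W(x,y,z): p=O+x*rx+y*ry;return [p[0],p[1],z]
def W2R(p): d=np.array(p)[:2]-O;return d@rx,d@ry
E
python3 -c "
from h import *
shift(R2W(-.405,.065,.0567),100.6)"
```

```text
shift [ 0.0758  0.1079 -0.0014] tool y yaw 20.63 pos [ 0.4906 -0.2724  0.0553]
turn 10.029586418448034
```

jog_arm --pt "0.015 0.022 0 2.5" --pt "0.03 0.043 0 5" --pt "0.046 0.065 0 7.5" --pt "0.061 0.086 0 10" --pt "0.0758 0.1079 -0.001 10"

```text
time: 4.47
tool_pos: [0.564, -0.1616, 0.0541]
tool_rot: [-0.001, 0.639, 0.769, -0.0]
contact_force: [0.4, 0.1, -1.9]
gripper_width: 0.261
```

jog_arm --pt "0 0 0 0" --pt "0 0 0 0"

```text
time: 4.63
tool_pos: [0.5643, -0.1619, 0.0545]
tool_rot: [-0.001, 0.638, 0.77, -0.0]
contact_force: [0.1, 0.2, -2.3]
gripper_width: 0.265
```

```bash
python3 -c "
from h import *
shift(R2W(-.405,.065,.0567),100.6)
a=snap('top','t3');b=snap('side','s3')
c=np.hstack([a[100:240,200:340],b[150:290,240:380]]);cv2.imwrite('pics/c3.png',cv2.convertScaleAbs(cv2.resize(c,None,fx=2.85,fy=2.85,interpolation=2)[:,:,::-1],alpha=1.4))
print(proj('top',np.array(R2W(-.25,.065,.056))),proj('side',np.array(R2W(-.25,.065,.056))),W2R(manip.state()['tool_pos']))"
```

```text
shift [-0.0016  0.0002 -0.0022] tool y yaw 10.78 pos [ 0.5643 -0.1619  0.0545]
turn 0.17560301883665375
[262.98753403 186.52729837] [315.20893917 218.98674076] (np.float64(-0.40451222877167387), np.float64(0.06612750408909068))
```

View pics/c3.png

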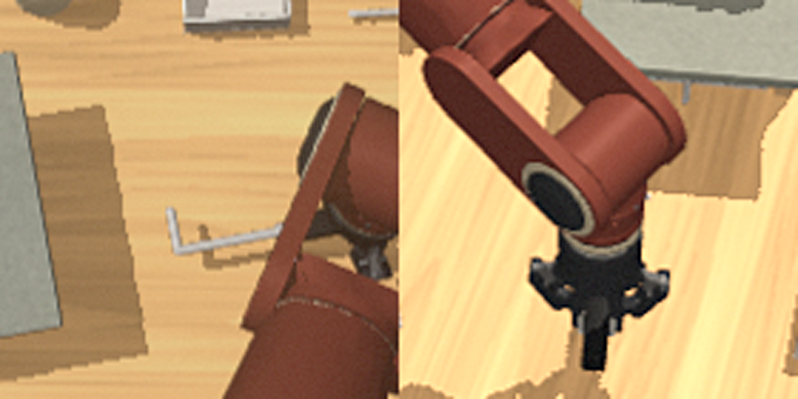

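```bash
python3 -c "
from h import *
shift(R2W(-.228,.064,.0567),100.6)"
```

```text
shift [ 0.1765  0.0022 -0.002 ] tool y yaw 10.64 pos [ 0.5637 -0.1632  0.0546]
turn 0.03522732119424177
```

jog_arm --pt "0.02 0 -0.001 0" --pt "0.04 0.001 -0.002 0" --pt "0.06 0.001 -0.002 0" --pt "0.08 0.001 -0.002 0" --pt "0.1 0.001 -0.002 0"

```text
time: 5.15
tool_pos: [0.546, -0.0649, 0.057]
tool_rot: [-0.0, 0.639, 0.769, -0.0]
contact_force: [0.4, -0.3, -2.6]
gripper_width: 0.261
```

jog_arm --pt "0.02 0 0 0" --pt "0.04 0 0 0" --pt "0.06 0 0 0" --pt "0.0765 0.001 0 0" --pt "0.0765 0.001 0 0"

```text
time: 5.57
tool_pos: [0.5325, 0.0121, 0.0567]
tool_rot: [-0.001, 0.638, 0.77, -0.0]
contact_force: [-0.4, -0.5, -2.0]
gripper_width: 0.263
```

```bash
python3 -c "
from h import *
a=snap('top','t4');b=snap('side','s4')
shift(R2W(-.228,.064,.0567),100.6)
c=np.hstack([a[100:240,180:320],b[130:270,260:400]]);cv2.imwrite('pics/c4.png',cv2.convertScaleAbs(cv2.resize(c,None,fx=2.85,fy=2.85,interpolation=2)[:,:,::-1],alpha=1.4))
print(manip.state()['contact_force'],W2R(manip.state()['tool_pos']))"
```

```text
shift [0.0006 0.     0.0004] tool y yaw 10.63 pos [0.5334 0.0101 0.0571]
turn 0.030307125474649865
[ 0.82357446 -0.79653893 -1.71750407] (np.float64(-0.22859700806865077), np.float64(0.06402329951067905))
```

View pics/c4.png

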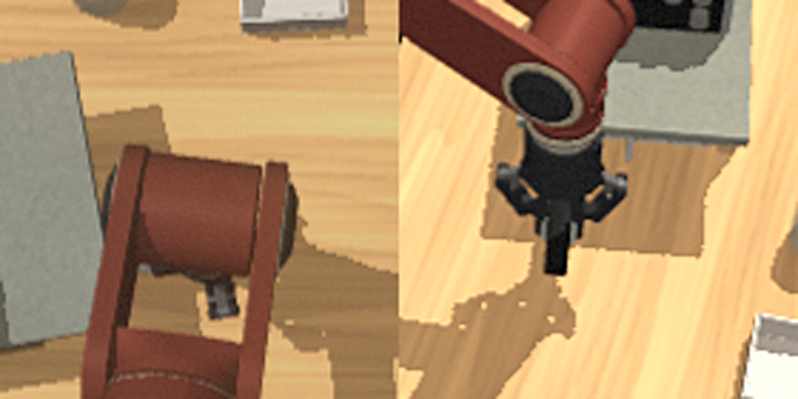

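No contact, and the eye is still at (628,150) in the crop. Now I'm shifting sideways to thread the hook through it.

jog_arm --pt "0 0.01 0 0" --pt "0 0.02 0 0" --pt "0 0.03 0 0" --pt "0 0.04 0 0" --pt "0 0.046 0 0"

```text
time: 6.08
tool_pos: [0.581, 0.019, 0.0576]
tool_rot: [0.0, 0.639, 0.769, 0.0]
contact_force: [-0.8, 0.5, -1.6]
gripper_width: 0.268
```

jog_arm --pt "0 0 0 0" --pt "0 0 0 0"

```text
time: 6.25
tool_pos: [0.5794, 0.0193, 0.0572]
tool_rot: [-0.0, 0.638, 0.77, -0.0]
contact_force: [-0.2, 0.4, -2.8]
gripper_width: 0.26
```

```bash
python3 -c "
from h import *
a=snap('side','s5')
s=manip.state();print(s['contact_force'],s['ft_torque'],W2R(s['tool_pos']),s['tool_pos'])
c=a[130:220,280:400];cv2.imwrite('pics/c5.png',cv2.convertScaleAbs(cv2.resize(c,None,fx=5,fy=5,interpolation=2)[:,:,::-1],alpha=1.6))"
```

```text
[ 0.126511   -0.01834533 -1.9362772 ] [-0.03677133 -0.0023802  -0.01797126] (np.float64(-0.22796749590445348), np.float64(0.017599703356594422)) [0.57888237 0.01929615 0.05697908]
```

View pics/c5.png

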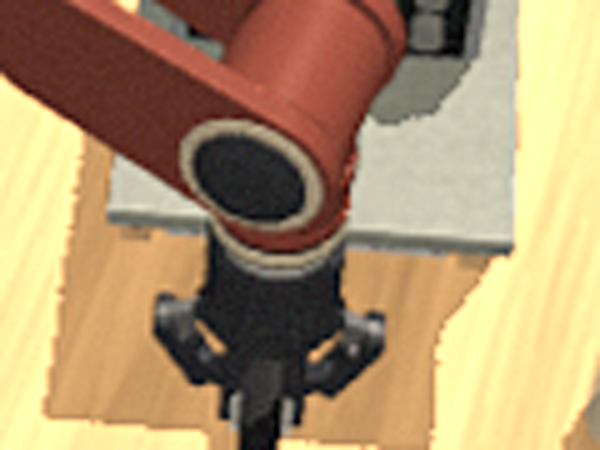

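The gripper hides the eye and there is no contact force. I'm pulling gently and watching the force.

jog_arm --pt "-0.008 0 0 0" --pt "-0.016 0 0 0" --pt "-0.024 0 0 0" --pt "-0.032 0 0 0" --pt "-0.04 0 0 0"

```text
time: 6.72
tool_pos: [0.586, -0.0207, 0.0571]
tool_rot: [-0.001, 0.639, 0.769, -0.0]
contact_force: [-1.5, 3.3, -2.1]
gripper_width: 0.261
```

```bash
python3 -c "
from h import *
a=snap('side','s6')
s=manip.state();print(s['contact_force'],s['ft_torque'],W2R(s['tool_pos']),s['tool_pos'])"
```

```text
[ 0.44882236 -0.77747714 -1.66493377] [-0.08082024  0.04856227  0.04120904] (np.float64(-0.2703924393182484), np.float64(0.01764024348273198)) [ 0.58664665 -0.02241228  0.0573539 ]
```

jog_arm --pt "-0.01 0 0 0" --pt "-0.02 0 0 0" --pt "-0.03 0 0 0" --pt "-0.04 0 0 0" --pt "-0.05 0 0 0"

```text
time: 7.18
tool_pos: [0.5958, -0.0703, 0.0573]
tool_rot: [-0.0, 0.639, 0.77, -0.0]
contact_force: [-0.2, 3.5, -2.1]
gripper_width: 0.263
```

jog_arm --pt "-0.01 0 0 0" --pt "-0.02 0 0 0" --pt "-0.03 0 0 0" --pt "-0.04 0 0 0" --pt "-0.046 0 0 0"

```text
time: 7.6
tool_pos: [0.6043, -0.1159, 0.0574]
tool_rot: [0.0, 0.639, 0.769, -0.0]
contact_force: [0.7, 2.9, -2.3]
gripper_width: 0.264
```

jog_arm --pt "-0.003 0 0 0" --pt "-0.006 0 0 0" --pt "-0.009 0 0 0" --pt "-0.011 0 0 0" --pt "-0.011 0 0 0"

```text
time: 8.02
tool_pos: [0.6062, -0.1255, 0.0574]
tool_rot: [0.0, 0.639, 0.77, -0.0]
contact_force: [-0.2, 1.9, -2.1]
gripper_width: 0.26
```

```bash
python3 -c "
from h import *
a=snap('side','s7');b=snap('top','t7')
s=manip.state();print(s['contact_force'],s['ft_torque'],W2R(s['tool_pos']),s['tool_pos'])
c=np.hstack([b[100:240,180:320],a[130:270,260:400]]);cv2.imwrite('pics/c7.png',cv2.convertScaleAbs(cv2.resize(c,None,fx=2.85,fy=2.85,interpolation=2)[:,:,::-1],alpha=1.4))"
```

```text
[-0.05486691  1.36415386 -1.69112705] [ 0.03204156  0.00169307 -0.01605637] (np.float64(-0.3752643887001611), np.float64(0.017310951856056495)) [ 0.60626166 -0.12543406  0.05747513]
```

View pics/c7.png

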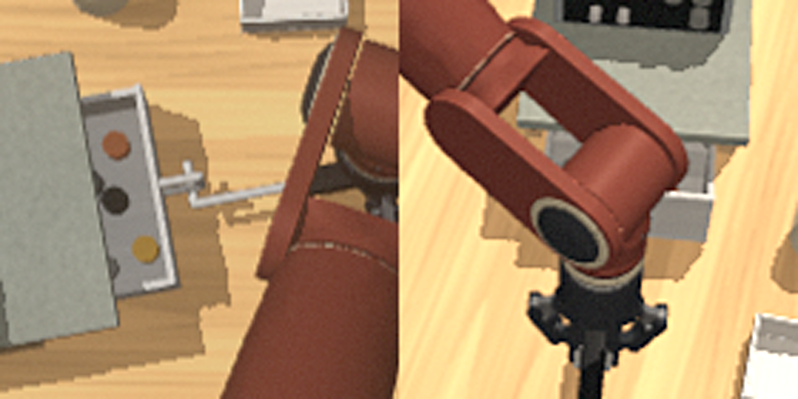

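The tray is out and the hook is through the eye at about (190,185) in the crop. I'm pulling on until the force shows the stop.

jog_arm --pt "-0.001 0 0 0" --pt "-0.002 0 0 0" --pt "-0.003 0 0 0" --pt "-0.004 0 0 0" --pt "-0.004 0 0 0"

```text
time: 8.53
tool_pos: [0.6068, -0.1291, 0.0572]
tool_rot: [-0.0, 0.639, 0.77, 0.0]
contact_force: [0.0, 3.5, -1.8]
gripper_width: 0.263
```

jog_arm --pt "-0.001 0 0 0" --pt "-0.002 0 0 0" --pt "-0.003 0 0 0" --pt "-0.003 0 0 0" --pt "-0.003 0 0 0"

```text
time: 8.95
tool_pos: [0.6067, -0.1295, 0.0564]
tool_rot: [-0.002, 0.639, 0.769, 0.001]
contact_force: [-0.1, 9.4, -1.9]
gripper_width: 0.262
```

At the stop: 9.4 N with no further travel. I'm unhooking by moving forward about 10 mm and then out sideways.

jog_arm --pt "0.004 0 0 0" --pt "0.008 0 0 0" --pt "0.012 0 0 0" --pt "0.0135 0 0 0" --pt "0.0135 0 0 0"

```text
time: 9.37
tool_pos: [0.605, -0.1188, 0.0575]
tool_rot: [0.0, 0.638, 0.77, -0.0]
contact_force: [-0.7, -0.8, -2.7]
gripper_width: 0.263
```

jog_arm --pt "0 -0.011 0 0" --pt "0 -0.022 0 0" --pt "0 -0.033 0 0" --pt "0 -0.044 0 0" --pt "0 -0.056 0 0"

```text
time: 9.78
tool_pos: [0.5492, -0.1295, 0.0574]
tool_rot: [0.0, 0.639, 0.77, -0.0]
contact_force: [-0.7, -0.5, -3.1]
gripper_width: 0.261
```

jog_arm --pt "0 -0.007 0 0" --pt "-0.02 -0.014 0 0" --pt "-0.045 -0.02 0 0" --pt "-0.075 -0.03 0 0" --pt "-0.105 -0.036 0 0"

```text
time: 10.2
tool_pos: [0.5331, -0.24, 0.0575]
tool_rot: [0.0, 0.638, 0.77, -0.0]
contact_force: [0.9, -0.5, -1.6]
gripper_width: 0.261
```

```bash
python3 -c "
from h import *
s=manip.state();print(s['contact_force'],W2R(s['tool_pos']))
shift([.534,-.245,.0165])
a=snap('side','s8');b=snap('top','t8')
c=np.hstack([b[90:250,190:350],a[150:310,240:400]]);cv2.imwrite('pics/c8.png',cv2.convertScaleAbs(cv2.resize(c,None,fx=2.5,fy=2.5,interpolation=2)[:,:,::-1],alpha=1.4))"
```

```text
[ 0.94607264 -0.47901612 -1.63363013] (np.float64(-0.4744069180214711), np.float64(0.1102703117729043))
shift [-0.0051 -0.0001  0.041 ] tool y yaw 10.67 pos [ 0.5331 -0.24    0.0575]
```

View pics/c8.png

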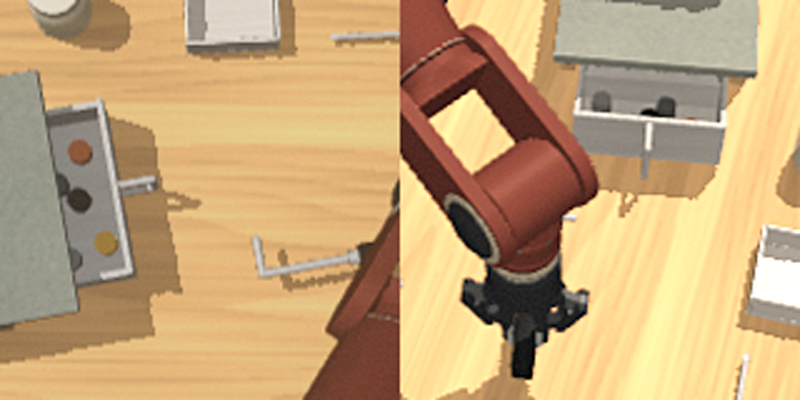

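The hook is free, with its corner at (262,272) in the crop and the eye at (150,185). I'm lowering the rod onto the bench.

jog_arm --pt "0 0 0.01 0" --pt "0 0 0.02 0" --pt "0 0 0.03 0" --pt "0 0 0.037 0" --pt "0 0 0.041 0"

```text
time: 10.72
tool_pos: [0.5326, -0.2371, 0.0154]
tool_rot: [-0.003, 0.638, 0.77, -0.0]
contact_force: [-13.5, 8.1, 24.5]
gripper_width: 0.265
```

jog_arm --pt "0 0 0 0" --pt "0 0 0 0"

```text
time: 10.88
tool_pos: [0.5339, -0.2382, 0.0157]
tool_rot: [-0.0, 0.638, 0.77, -0.0]
contact_force: [-0.2, 1.0, -1.0]
gripper_width: 0.266
```

jog_arm --pt "0 0 0 0" --pt "0 0 0 0" --pt "0 0 0 0" --pt "0 0 0 0" --pt "0 0 0 0" --fingers 0.8

```text
time: 11.3
tool_pos: [0.534, -0.2391, 0.0165]
tool_rot: [0.0, 0.639, 0.77, 0.0]
contact_force: [-0.2, -0.6, -0.3]
gripper_width: 0.8
```

jog_arm --pt "0 0 -0.015 0" --pt "0 0 -0.045 0" --pt "0 0 -0.08 0" --pt "0 0 -0.12 0" --pt "0 0 -0.16 0"

```text
time: 11.72
tool_pos: [0.5333, -0.2387, 0.1774]
tool_rot: [-0.001, 0.639, 0.77, -0.0]
contact_force: [-0.1, -0.2, 0.1]
gripper_width: 0.802
```

jog_arm --pt "-0.03 -0.02 0 0" --pt "-0.06 -0.04 0 0" --pt "-0.09 -0.06 0 0" --pt "-0.12 -0.08 0 0" --pt "-0.14 -0.1 0 0"

```text
time: 12.13
tool_pos: [0.4606, -0.3975, 0.1768]
tool_rot: [0.001, 0.639, 0.769, -0.0]
contact_force: [0.3, 0.3, 0.9]
gripper_width: 0.801
```

```bash
python3 -c "
from h import *
np.set_printoptions(precision=4,suppress=True)
print(manip.state()['contact_force'])
a=snap('side','s9');b=snap('top','t9')
o,d=ray('side',338,220.4);P=onz('side',338,220.4,.026);print('eye riser',W2R(P))
cv2.imwrite('pics/c9.png',np.hstack([cv2.resize(b[60:360,60:440],(480,379)),cv2.resize(a[80:380,220:440],(278,379))])[:,:,::-1])"
```

```text
[0.3469 0.3083 0.8939]
eye riser (np.float64(-0.22663294603503423), np.float64(-0.00214859875433689))
```

View pics/c9.png

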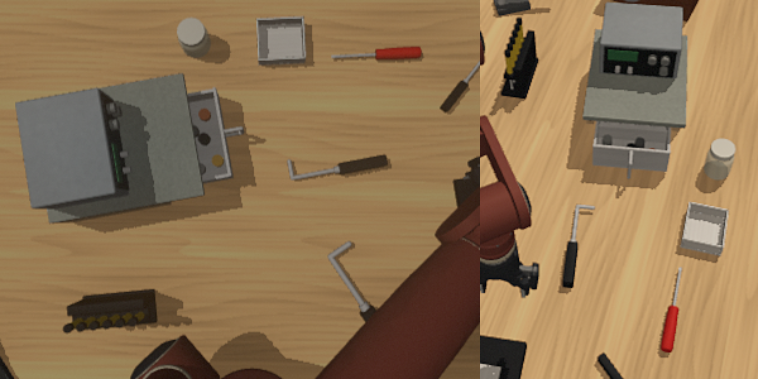

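The rod lies flat with its hook at (290,170) in the crop, about 0.1 m from the eye at (240,130). The tray reads about 136 mm out, and the jar, dish, driver and rack look unmoved. Handing in.

```bash
python3 -c "
from h import *
print(manip.job_done())"
```

```text
the job is handed in; nothing more can be done
None
```

I picked up the 205 mm rod, hooked the tray's eye under the deck, and pulled the tray out to its stop. I then unhooked the rod sideways and laid it on the bench. The job was handed in at about 12.3 s on the robot's clock; no verdict is reported.

**Last checks:**
- **Tray:** the camera puts the eye at riser x ≈ -227 mm, so the tray is about 136 mm out, give or take 4 mm. The pull force rose to 9.4 N with no more travel, which fits the stop.
- **Rod:** it lies flat with its hook about 0.1 m from the eye and nothing touching the tray.
- **Other things on the bench:** the jar, dish, driver and rack look unmoved in the last picture; I did not measure their positions.

**Not fully checked:**
- **Hook entry:** the gripper hid the hook while it entered the eye. I only confirmed it from the pull force and a later picture.
- **Set-down:** the rod met the bench a little hard, with a brief reading of about 29 N. That is under the limits, and it settled to about 1 N.

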